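Drive a dowel home with the spring pin driver

ROBOT

A 6-joint arm with a two-finger parallel gripper is mounted at the origin on the work surface. World frame = base frame: x ahead of the robot, y to its left, z up, the work surface at z = 0. Lengths are in m, angles in rad, forces in N, time in s.
With the tool pointing down it reaches from about 0.425 to 1.125 m from the base axis. Payload 14.9 kg.
Tool frame: the origin (TCP) lies at the centre of the arm's flange, where the gripper is bolted on; the fingertips stand 191 mm ahead of it and the grasp point (between the pads) lies 172 mm ahead of it; z points along the fingers, y is the line along which they close (so a half turn about z gives the same grasp; the last joint's range is limited). The gripper opens to 91 mm and grips with 3 to 60 N. Pads are 32 mm wide; open, the fingers measure 118 mm over their backs; the gripper's body (76 mm by 178 mm) begins 60 mm behind the grasp point.
Start: joints at [1.121, 0.379, 1.734, -0, 1.028, -0.033], TCP at [0.283, 0.64, 0.405] pointing down, gripper open.
Joint ranges: [-2.77, 2.77], [-0.74, 2.19], [0, 2.66], [-1.06, 4.2], [0.31, 2.87], [-3.08, 3.08]. Speed limits (rad/s): [1.89, 1.89, 2.39, 3.14, 3.14, 3.14].

INTERFACE

Orientations are given as a rotation vector (axis times angle).
In Python, from workcell import * gives the robot as it stands.
- The arm moves only by the shell command python3 -m crank 'ROWS'. ROWS is a JSON object whose one key "targets" holds a list of rows, each an object with "delta_pos": the shift along the tool's x, y, z in mm, a list of three; "turn": the turn, a rotation vector about the tool's x, y, z in degrees, a list of three; "claw": the opening, from 0 (shut) to 1 (fully open). In form: {"targets": [{"delta_pos": [dx, dy, dz], "turn": [wx, wy, wz], "claw": claw}, ...]}. A call has 1 to 12 rows; each row shifts and turns the commanded pose from where the row before left it, along the tool's axes as they then stand; what a row does not reach is not made up. A row lasts 1/12 s, in which the tool goes at most 41.7 mm and 7.16 degrees, less where a joint would pass 70% of its speed; a pose out of reach is approached as far as the arm can. A call is refused whole if a number of a shift passes 41.7 or a number of a turn 7.16, either way. A call with a gripper value outside its range is refused whole. The fingers move at their own pace and stop on an object; the grip force is fixed at half the most. Time passes only in rows, so rows that do not move let the fingers close. It gives the time, the measured TCP pose, the force, the opening and the grip force at its end, in the units of the state.
- sense(): the state, without advancing time (a new reading comes with each control period).
- read_camera(name): name is "side" or "top" or "wrist"; returns a dict with "color" (384x512x3 uint8, red, green, blue), "depth" (384x512 float32, m along the optical axis (not along the pixel's ray), 0 where there is no reading), "fovy" (degrees; the focal length in pixels is half the picture's height over the tangent of half this angle, whatever the lens; pixels are square), "cx", "cy" (the principal point, pixels), "R" (3x3) and "t" (3): a world point X has camera coordinates R X + t. Camera axes: x right, y down, z forward; pixel columns grow to the right and rows downward; lengths in m; the calibration is good to about 2 mm. A picture is of the moment at which its call begins.
- close_job(): hands the job in; it is judged then, once.
The state is a dict: "time": time; "joint_positions": joint angles; "joint_vel": joint speeds; "tau": joint torques, N m; "tool_pos": TCP position; "ee_rot": TCP orientation; "ft_force": force on the tool from outside, world axes, zero at the start; "wrist_torque": the same for the moment, N m; "grip_width": opening from 0.0 (shut) to 1.0 (fully open); "grip_force": force on a finger pad.
Only numpy, scipy, OpenCV 4.12 (cv2) and the standard library are available. Lean on these libraries where they do the work, as an engineer would, in place of code of your own. Each camera call takes 0.05 s, during which the arm holds its last target. There are 200 camera calls.

TASK

Use the spring-driven pin driver on the bench to knock the dowel pin flush into the aluminium bracket with a single blow: draw the upright post back only until the sear catches and holds it by itself, without leaning hard on the rubber buffer just behind the catch point, let go of it, then press the trip lever gently to fire it. Leave the driver uncocked and the loose things around it where they are.

Things in the scene. Friction and masses are not known exactly. Their poses are not given: they have to be found in the camera images.
- driver: The pin driver, bolted down: steel base plate 280 x 120 x 12 mm, origin at the centre of its underside on the bench; its +x is the way the striker strikes (towards the aluminium bracket at x +75 to +120, top z 70), +z up. Grey spring housing at x -140 to -95, y +-22, top z 76. Closed grey sear box at x -96 to -13, y +15 to +53, top z 88. Front bearing at x +21 to +43, y +-18, top z 70.
- post_top (a point): Top of the cocking post: upright steel rod 12 mm in diameter, rounded top 135 mm above the bench, bare from z 67 up; at rest at x -20, y 0 of the driver. Pushing or pulling it along the driver's -x draws the striker; fingers at z 95 or higher clear all else. Axes as the driver's.
- draw (a joint): Draw of the striker in m: 0 = resting on the proud pin, grows as the post is drawn to the driver's -x, -0.006 = nose flush with the bracket. Its spring pulls forward with about 4 N at 0 plus 0.25 N per mm. It catches between 20 and 46 mm of draw, at a point that differs every time and is hidden in the sear box.
- buffer: Rubber buffer inside the sear box, behind the catch: the striker meets it about 3 mm past the catch point, wherever that is, and it gives 1 mm per 3 N. More than 6 N on it spoils it (about 5 mm past the catch in all). Not visible from outside.
- striker: Sliding striker with cocking post and round nose, 0.45 kg. Its frame coincides with the driver's at draw 0. Drawing feels: the spring;  from 15 mm before the catch 3 to 8 N more as the sear is lifted; this fades over the last 5 mm to 1 or 2 N below the spring alone, and comes back to the spring as the sear drops in. Once caught it follows back 1 mm or so and stays, no force left on the post.
- trip_pad (a point): Centre of the top face of the black trip pad, 28 x 28 mm, on the free end of the trip lever; at x +45, y +30, z +82 of the driver. Press straight down to trip: with the striker cocked the sear lets go after 3 to 9 mm of pad travel at about 6 to 14 N; bottom of travel is 13 mm.
- trip (a joint): Angle of the trip lever in rad: 0 = at rest (its spring returns it), 0.27 = pad fully down.
- lever: The trip lever, a rocker along the driver's x at y +30; origin on its pivot at x -5, y +30, z +70 of the driver. It lifts the sear inside the box when its pad is pressed and does not move while the striker is drawn. Finger force over 22 N on it is rough.
- drive (a joint): How far the 10 mm steel dowel pin has been driven, in m: 0 = standing 6 mm proud of the bracket's face, 0.006 = flush. It sits tight (about 12 N friction); a properly released striker drives it home in one blow.
- pin_end (a point): Centre of the struck end of the dowel pin, facing the striker, at x +69, y 0, z +52 of the driver at the start.
- bushing: Loose brass bushing 28 mm in diameter, 45 mm tall, standing on the bench beside the driver; origin at the centre of its foot. Leave alone.
- hone: Loose dark grey honing block 45 x 70 x 22 mm lying on the bench; origin at the centre of its underside. Leave alone.
- hex_key: Loose L-shaped hex key, 100 x 28 mm, 6 mm thick, lying on the bench; origin under the middle of its long leg. Leave alone.
- pin: The dowel pin itself; its frame coincides with the driver's while it is proud. Only the striker may drive it.

How it is judged:
On the way, in this order (a step that is already met when the one before it is completed fails the run):
1. the striker is cocked: drawn at least 14 mm, held by the sear alone, at rest, nothing of the robot touching it (value of joint draw above 0.014 m and velocity of joint draw between -0.01 and 0.01 m/s and contact force between each of the arm, the fingers and striker below 0.2 N and value of joint drive below 0.0015 m), for 0.2 s.
2. the trip lever is pressed by the fingers (contact force between the fingers and lever above 1 N and value of joint trip above 0.03 rad).
3. the blow has driven the pin flush (value of joint drive above 0.0045 m), for 0.2 s.
At the end, for the whole second after the job is handed in: The pin is within 1.5 mm of flush, the striker is forward on it (draw below 0), and the trip lever is back at rest (below 0.04 rad) (value of joint drive above 0.0045 m and value of joint draw below 0 m and value of joint trip below 0.04 rad); the robot touches nothing.
It fails at once if the rubber buffer is pressed with more than 6 N (contact force between buffer and striker above 6 N).
It fails at once if the trip lever is pressed with more than 22 N (contact force between the fingers and lever above 22 N).
It fails at once if a second blow: the striker is drawn again (over 10 mm) with the pin already driven more than 2 mm (value of joint drive above 0.002 m and value of joint draw above 0.01 m).
It fails at once if the robot pushes the pin itself (contact force between the fingers and pin above 0.5 N).
It fails at once if a loose thing beside the driver is moved more than 20 mm (distance of any of bushing, hone, hex_key from where it was at the start of the episode above 0.02 m).
It also fails if it takes over 58 s, if anything falls off the work surface, if the arm or the gripper's body presses on something with over 40 N, if the wrist force passes 120 N, or if a joint passes its speed limit or range.

## Working session

There is one attempt and no reset: what is moved stays moved. The work goes in short steps, Python scripts to look and compute and a shell command to move; the robot and the scene stay as the last step left them, time stands still between calls to the robot, and variables do not carry over. Pictures are saved under pics/ and viewed, at most 10 in all, crops included, and the job is handed in when it is done.

```bash
mkdir -p pics; python3 - <<'E'
from workcell import *
import cv2,numpy as np
for n in ("top","side"):
    c=read_camera(n); cv2.imwrite(f"pics/{n}0.png",c["color"][:,:,::-1]); np.savez(f"{n}0.npz",**c)
    print(n,c["fovy"],c["cx"],c["cy"],np.round(c["R"],3).tolist(),np.round(c["t"],3), (-c["R"].T@c["t"]).round(3))
s=sense();print(s)
E
```

```text
top 56.7028140984246 250.79740287513545 185.56324363691203 [[-0.041, -0.999, -0.001], [-0.974, 0.04, -0.221], [0.221, -0.008, -0.975]] [0.046 0.602 0.691] [0.436 0.028 0.807]
side 43.54942935579923 258.95192948978337 194.96664632681913 [[0.814, -0.58, -0.01], [-0.413, -0.568, -0.712], [0.408, 0.584, -0.702]] [-0.463  0.347  0.629] [ 0.264 -0.438  0.685]
{'time': 0.1, 'joint_positions': array([ 1.12068872e+00,  3.79315468e-01,  1.73471745e+00,  1.15446446e-06,
        1.02851567e+00, -3.32740315e-02]), 'joint_vel': array([ 0.00018504, -0.0008089 , -0.00048732,  0.00101314,  0.00119019,
       -0.00086737]), 'tau': array([-3.04390844e-03, -7.65038109e+01, -4.35292983e+01,  6.51552645e-02,
        3.97651456e-02, -1.45177899e-05]), 'tool_pos': array([0.28332105, 0.63991375, 0.40418463]), 'ee_rot': array([-6.49984044e-01, -3.07338241e+00,  1.45746413e-03]), 'ft_force': array([ 0.77571321,  0.17911003, -0.54347758]), 'wrist_torque': array([ 0.0301968 ,  0.05213287, -0.017634  ]), 'grip_force': 0.0, 'grip_width': 1.0011383730143764}
```

View pics/top0.png

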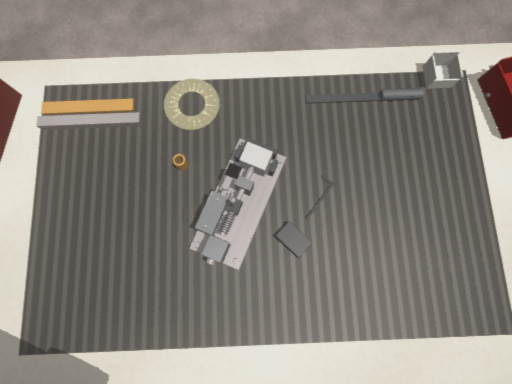

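View pics/side0.png

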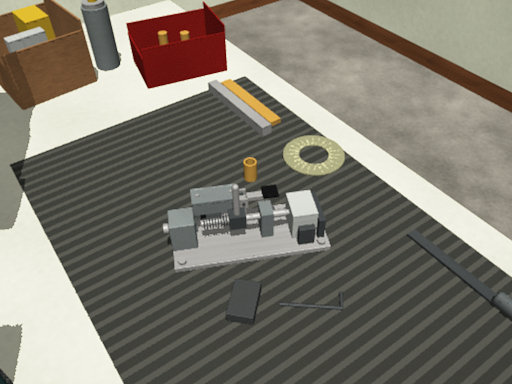

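The top view shows the driver running from the housing at (215,248) to the bracket at (256,155), with the pad at (234,171). The bushing is at (180,160), the hone at (293,238) and the hex key at (320,198). In the side view the post top is at (236,187) and the pad at (269,191).

```bash
cat > h.py <<'E'
import numpy as np
def f(c): return 192/np.tan(np.radians(float(c["fovy"]))/2)
def ray(c,u,v):
    d=np.array([(u-c["cx"])/f(c),(v-c["cy"])/f(c),1.0]); return -c["R"].T@c["t"], c["R"].T@d
def onplane(c,u,v,z):
    o,d=ray(c,u,v); return o+d*(z-o[2])/d[2]
def cloud(c):
    v,u=np.mgrid[:384,:512]; D=c["depth"]
    P=np.stack([(u-c["cx"])/f(c)*D,(v-c["cy"])/f(c)*D,D],-1)-c["t"]
    return P@c["R"]
def tri(c1,p1,c2,p2):
    o1,d1=ray(c1,*p1);o2,d2=ray(c2,*p2)
    s=np.linalg.lstsq(np.c_[d1,-d2],o2-o1,rcond=None)[0]
    a,b=o1+s[0]*d1,o2+s[1]*d2
    return (a+b)/2,np.linalg.norm(a-b)
E
python3 - <<'E'
from h import *
import cv2
t=dict(np.load("top0.npz"));s=dict(np.load("side0.npz"))
for n,c in(("top",t),("side",s)):
    P=cloud(c);hsv=cv2.cvtColor(c["color"],cv2.COLOR_RGB2HSV)
    roi=np.zeros((384,512),bool)
    if n=="top": roi[130:280,185:290]=1
    else: roi[170:280,155:335]=1
    m=roi&(P[...,2]>.006)&(P[...,2]<.018)&(c["depth"]>0)
    m=cv2.morphologyEx(m.astype(np.uint8),cv2.MORPH_OPEN,np.ones((3,3)))
    k=max(range(1,cv2.connectedComponents(m)[0]),key=lambda i:(cv2.connectedComponents(m)[1]==i).sum())
    q=P[m>0]
    pts=P[roi&(P[...,2]>.006)&(P[...,2]<.15)]
    r=cv2.minAreaRect((pts[:,:2]*1000).astype(np.float32)); print(n,"rect all",r)
    r=cv2.minAreaRect((q[:,:2]*1000).astype(np.float32)); print(n,"rect plate",r,len(q),np.median(q[:,2]))
    h=roi&(P[...,2]>.095)&(P[...,2]<.16); vv,uu=np.nonzero(h)
    for a in range(.095.__int__(),1):
        pass
    if len(uu): 
        i=np.argsort(-P[h][:,2])[:12]; print("high",len(uu),[(uu[j],vv[j],P[vv[j],uu[j]].round(3).tolist()) for j in i])
    pd=roi&(P[...,2]>.076)&(P[...,2]<.088)&(hsv[...,2]<40); vv,uu=np.nonzero(pd)
    if len(uu): print("pad",len(uu),np.median(uu),np.median(vv),np.median(P[pd],axis=0))
for p in[(239,140),(286,155),(240,268),(191,250)]: print(onplane(t,*p,.012).round(4))
for n,c in(("top",t),("side",s)):
    im=c["color"][130:280,185:290] if n=="top" else c["color"][170:280,155:335]
    cv2.imwrite(f"pics/{n}c.png",cv2.resize(im[:,:,::-1],None,fx=4,fy=4,interpolation=cv2.INTER_CUBIC))
E
```

```text
top rect all ((586.1084594726562, 56.72582244873047), (238.50477600097656, 332.6802673339844), 87.13611602783203)
top rect plate ((581.4450073242188, 50.79303741455078), (120.25698852539062, 279.4740295410156), 64.61436462402344) 2765 0.013154943905658145
high 44 [(np.int64(233), np.int64(200), [0.561, 0.057, 0.138]), (np.int64(231), np.int64(198), [0.565, 0.061, 0.137]), (np.int64(234), np.int64(198), [0.565, 0.055, 0.137]), (np.int64(231), np.int64(200), [0.561, 0.061, 0.136]), (np.int64(232), np.int64(199), [0.563, 0.059, 0.136]), (np.int64(232), np.int64(198), [0.565, 0.059, 0.136]), (np.int64(231), np.int64(197), [0.567, 0.061, 0.136]), (np.int64(233), np.int64(197), [0.567, 0.057, 0.136]), (np.int64(233), np.int64(198), [0.565, 0.057, 0.136]), (np.int64(231), np.int64(199), [0.563, 0.061, 0.135]), (np.int64(232), np.int64(200), [0.561, 0.059, 0.135]), (np.int64(230), np.int64(198), [0.566, 0.063, 0.135])]
side rect all ((591.4501953125, 85.58673095703125), (292.62481689453125, 367.64324951171875), 54.02638626098633)
side rect plate ((601.4228515625, 95.4362564086914), (216.9907
[... 192 characters left out ...]
]), (np.int64(234), np.int64(186), [0.561, 0.059, 0.136]), (np.int64(233), np.int64(186), [0.56, 0.06, 0.136]), (np.int64(234), np.int64(184), [0.564, 0.063, 0.136]), (np.int64(237), np.int64(185), [0.566, 0.058, 0.136]), (np.int64(236), np.int64(184), [0.566, 0.061, 0.136]), (np.int64(232), np.int64(185), [0.56, 0.063, 0.136]), (np.int64(233), np.int64(185), [0.561, 0.062, 0.136]), (np.int64(236), np.int64(187), [0.563, 0.056, 0.135]), (np.int64(234), np.int64(185), [0.563, 0.062, 0.135]), (np.int64(232), np.int64(186), [0.559, 0.062, 0.135])]
pad 180 269.0 191.0 [0.6340858  0.0580581  0.08336601]
[0.7276 0.0444 0.012 ]
[ 0.6861 -0.0641  0.012 ]
[0.4334 0.052  0.012 ]
[0.4763 0.1585 0.012 ]
```

View pics/topc.png

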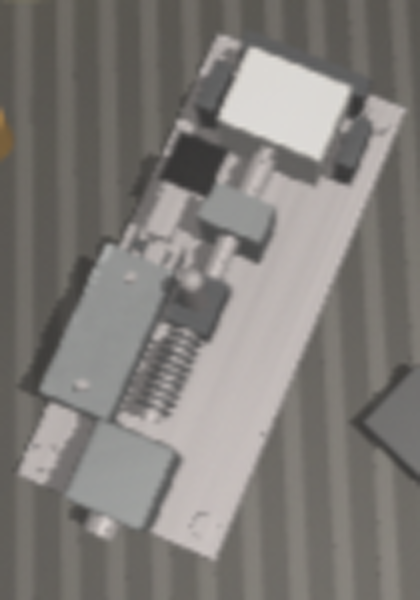

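View pics/sidec.png

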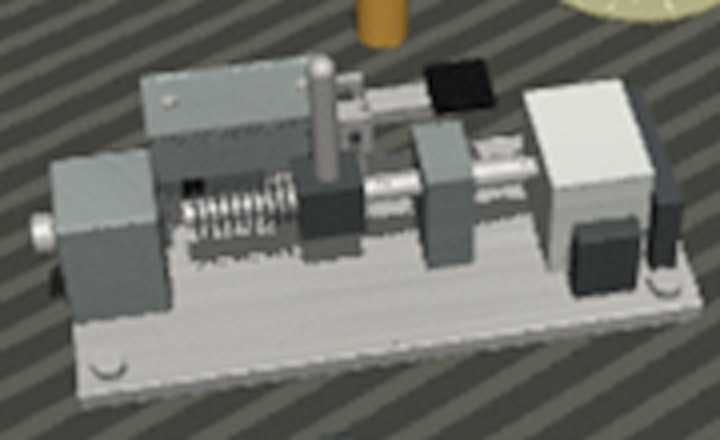

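The minAreaRect plate measures 120.3 x 279.5 mm (120 x 280 expected), centred at (0.5814, 0.0508) with yaw -25.4°. The post is measured at (0.564, 0.059) against a predicted (0.5634, 0.0594). The pad is at (0.634, 0.058) against a predicted (0.635, 0.0586). These agree, so I can move.

```bash
cat >> h.py <<'E'
from scipy.spatial.transform import Rotation as Ro
C=np.array([.5814,.0508,0]);YAW=np.radians(-25.4)
D=np.array([np.cos(YAW),np.sin(YAW),0]);N=np.array([-D[1],D[0],0])
def drv(x,y,z): return C+x*D+y*N+np.array([0,0,z])
def go(s,target):  # mm in current tool axes
    return (Ro.from_rotvec(s["ee_rot"]).inv().apply(target-s["tool_pos"])*1000).round(1)
def stat(s):
    p=s["tool_pos"]-C; F=s["ft_force"]
    print("t%.2f drv x %.2f y %.2f z %.2f mm | F.D %.2f F.N %.2f Fz %.2f | w %.3f"%(s["time"],p@D*1e3,p@N*1e3,p[2]*1e3,F@D,F@N,F[2],s["grip_width"]))
E
python3 - <<'E'
from workcell import *
from h import *
s=sense();R=Ro.from_rotvec(s["ee_rot"]);M=R.as_matrix();print(M.round(3))
for sg in(1,-1):
    y=sg*D;z=np.array([0,0,-1.]);x=np.cross(y,z)
    T=np.c_[x,y,z]; rv=(R.inv()*Ro.from_matrix(T)).as_rotvec(degrees=True);print(sg,rv.round(2))
    print("shift in final axes",(T.T@(drv(-.02,0,.40)-s["tool_pos"])*1000).round(1))
E
```

```text
[[-0.914  0.405 -0.   ]
 [ 0.405  0.914 -0.001]
 [ 0.    -0.001 -1.   ]]
1 [-4.000e-02  4.000e-02  9.152e+01]
shift in final axes [-404.3  502.     4.2]
-1 [-4.000e-02 -4.000e-02 -8.848e+01]
shift in final axes [ 404.3 -502.     4.2]
```

```bash
python3 -m crank '{"targets":[{"delta_pos":[0,0,0],"turn":[0,0,0],"claw":0.6}]}'
```

```text
time: 0.18
tool_pos: [0.2833, 0.64, 0.4043]
ee_rot: [-0.65, -3.073, 0.001]
ft_force: [-0.4, 0.7, -0.4]
grip_width: 0.954
grip_force: 0.0
```

```bash
python3 -m crank '{"targets":[{"delta_pos":[0,0,0],"turn":[0,0,7.04],"claw":0.6},{"delta_pos":[0,0,0],"turn":[0,0,7.04],"claw":0.6},{"delta_pos":[0,0,0],"turn":[0,0,7.04],"claw":0.6},{"delta_pos":[0,0,0],"turn":[0,0,7.04],"claw":0.6},{"delta_pos":[0,0,0],"turn":[0,0,7.04],"claw":0.6},{"delta_pos":[0,0,0],"turn":[0,0,7.04],"claw":0.6},{"delta_pos":[0,0,0],"turn":[0,0,7.04],"claw":0.6},{"delta_pos":[0,0,0],"turn":[0,0,7.04],"claw":0.6},{"delta_pos":[0,0,0],"turn":[0,0,7.04],"claw":0.6},{"delta_pos":[0,0,0],"turn":[0,0,7.04],"claw":0.6},{"delta_pos":[0,0,0],"turn":[0,0,7.04],"claw":0.6},{"delta_pos":[0,0,0],"turn":[0,0,7.04],"claw":0.6}]}'
python3 -m crank '{"targets":[{"delta_pos":[0,0,0],"turn":[0,0,7.04],"claw":0.6},{"delta_pos":[0,0,0],"turn":[0,0,0],"claw":0.6},{"delta_pos":[-20,25,0],"turn":[0,0,0],"claw":0.6},{"delta_pos":[-20,25,0],"turn":[0,0,0],"claw":0.6},{"delta_pos":[-20,25,0],"turn":[0,0,0],"claw":0.6},{"delta_pos":[-20,25,0],"turn":[0,0,0],"claw":0.6},{"delta_pos":[-20,25,0],"turn":[0,0,0],"claw":0.6},{"delta_pos":[-20,25,0],"turn":[0,0,0],"claw":0.6},{"delta_pos":[-20,25,0],"turn":[0,0,0],"claw":0.6},{"delta_pos":[-20,25,0],"turn":[0,0,0],"claw":0.6},{"delta_pos":[-20,25,0],"turn":[0,0,0],"claw":0.6},{"delta_pos":[-20,25,0],"turn":[0,0,0],"claw":0.6}]}' 
python3 - <<'E'
from workcell import *
from h import *
s=sense();print(go(s,drv(-.02,0,.40)),s["joint_positions"].round(2));stat(s)
E
```

```text
time: 1.18
tool_pos: [0.2834, 0.64, 0.4045]
ee_rot: [2.553, 1.831, -0.0]
ft_force: [-0.6, -0.5, 0.2]
grip_width: 0.597
grip_force: 0.0
time: 2.18
tool_pos: [0.4238, 0.3507, 0.4048]
ee_rot: [-2.651, -1.685, -0.0]
ft_force: [0.9, 1.2, 0.9]
grip_width: 0.602
grip_force: 0.0
[-204.6  250.     4.8] [ 0.65  0.14  2.04 -0.    0.96  1.09]
t2.18 drv x -271.02 y 203.32 z 404.78 mm | F.D 0.34 F.N 1.47 Fz 0.95 | w 0.602
```

```bash
python3 -m crank '{"targets":[{"delta_pos":[-20.4,25.2,0],"turn":[0,0,0],"claw":0.6},{"delta_pos":[-20.4,25.2,0],"turn":[0,0,0],"claw":0.6},{"delta_pos":[-20.4,25.2,0],"turn":[0,0,0],"claw":0.6},{"delta_pos":[-20.4,25.2,0],"turn":[0,0,0],"claw":0.6},{"delta_pos":[-20.4,25.2,0],"turn":[0,0,0],"claw":0.6},{"delta_pos":[-20.4,25.2,0],"turn":[0,0,0],"claw":0.6},{"delta_pos":[-20.4,25.2,0],"turn":[0,0,0],"claw":0.6},{"delta_pos":[-20.4,25.2,0],"turn":[0,0,0],"claw":0.6},{"delta_pos":[-20.4,25.2,0],"turn":[0,0,0],"claw":0.6},{"delta_pos":[-20.4,25.2,0],"turn":[0,0,0],"claw":0.6},{"delta_pos":[0,0,0],"turn":[0,0,0],"claw":0.6},{"delta_pos":[0,0,0],"turn":[0,0,0],"claw":0.6}]}' >/dev/null
python3 - <<'E'
from workcell import *
from h import *
import cv2
s=sense();print(go(s,drv(-.02,0,.293)),s["joint_positions"].round(2),s["ee_rot"].round(3));stat(s)
c=read_camera("wrist");cv2.imwrite("pics/w1.png",c["color"][:,:,::-1])
P=cloud(c);m=(P[...,2]>.118)&(P[...,2]<.15)&(np.linalg.norm(P[...,:2]-drv(-.02,0,0)[:2],axis=-1)<.03)
q=P[m]-C;print(m.sum(),(q@D).mean()*1e3,(q@N).mean()*1e3,q[:,2].max())
E
```

```text
[  0.4  -0.9 111.6] [0.06 0.17 2.01 0.   0.96 0.5 ] [-2.654 -1.681  0.   ]
t3.18 drv x -19.12 y -0.43 z 404.63 mm | F.D -0.50 F.N -0.13 Fz -0.23 | w 0.600
146 -19.329721741941544 4.180182633150103 0.13600189638052082
```

View pics/w1.png

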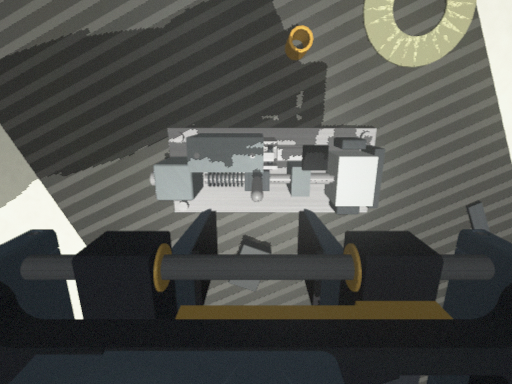

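The wrist view shows the post at (257,196), centred between the finger pads at columns 210 and 305. Now I'll descend.

```bash
python3 -m crank '{"targets":[{"delta_pos":[0,0,28],"turn":[0,0,0],"claw":0.6},{"delta_pos":[0,0,28],"turn":[0,0,0],"claw":0.6},{"delta_pos":[0,0,28],"turn":[0,0,0],"claw":0.6},{"delta_pos":[0,0,27],"turn":[0,0,0],"claw":0.6},{"delta_pos":[0,0,0],"turn":[0,0,0],"claw":0.4},{"delta_pos":[0,0,0],"turn":[0,0,0],"claw":0.4},{"delta_pos":[0,0,0],"turn":[0,0,0],"claw":0.4},{"delta_pos":[0,0,0],"turn":[0,0,0],"claw":0.4}]}'
cat > st.py <<'E'
from workcell import *
from h import *
stat(sense())
E
python3 st.py
python3 -m crank '{"targets":[{"delta_pos":[0,-3,0],"turn":[0,0,0],"claw":0.4},{"delta_pos":[0,-3,0],"turn":[0,0,0],"claw":0.4},{"delta_pos":[0,0,0],"turn":[0,0,0],"claw":0.4}]}'>/dev/null; python3 st.py
for i in 1; do python3 -m crank '{"targets":[{"delta_pos":[0,-2,0],"turn":[0,0,0],"claw":0.4},{"delta_pos":[0,0,0],"turn":[0,0,0],"claw":0.4}]}'>/dev/null; python3 st.py; done
python3 -m crank '{"targets":[{"delta_pos":[0,-2,0],"turn":[0,0,0],"claw":0.4},{"delta_pos":[0,0,0],"turn":[0,0,0],"claw":0.4}]}'>/dev/null; python3 st.py
python3 -m crank '{"targets":[{"delta_pos":[0,-2,0],"turn":[0,0,0],"claw":0.4},{"delta_pos":[0,0,0],"turn":[0,0,0],"claw":0.4}]}'>/dev/null; python3 st.py
```

```text
time: 3.9
tool_pos: [0.5641, 0.0602, 0.2956]
ee_rot: [2.654, 1.679, 0.003]
ft_force: [-0.1, -0.1, -0.0]
grip_width: 0.4
grip_force: 0.0
t3.90 drv x -19.67 y 1.11 z 295.59 mm | F.D -0.05 F.N -0.09 Fz -0.03 | w 0.400
t4.15 drv x -26.44 y 0.50 z 294.43 mm | F.D 0.13 F.N -0.44 Fz -0.47 | w 0.401
t4.32 drv x -28.25 y 0.47 z 293.92 mm | F.D 0.32 F.N -0.78 Fz 0.00 | w 0.400
t4.48 drv x -30.21 y 0.43 z 293.69 mm | F.D -0.25 F.N -0.96 Fz -0.20 | w 0.398
t4.65 drv x -32.02 y 0.52 z 293.78 mm | F.D 0.15 F.N -0.04 Fz -0.57 | w 0.401
```

```bash

python3 -m crank '{"targets":[{"delta_pos":[0,-2,0],"turn":[0,0,0],"claw":0.4},{"delta_pos":[0,0,0],"turn":[0,0,0],"claw":0.4}]}'>/dev/null; python3 st.py
python3 -m crank '{"targets":[{"delta_pos":[0,-2,0],"turn":[0,0,0],"claw":0.4},{"delta_pos":[0,0,0],"turn":[0,0,0],"claw":0.4}]}'>/dev/null; python3 st.py
python3 -m crank '{"targets":[{"delta_pos":[0,-2,0],"turn":[0,0,0],"claw":0.4},{"delta_pos":[0,0,0],"turn":[0,0,0],"claw":0.4}]}'>/dev/null; python3 st.py
python3 -m crank '{"targets":[{"delta_pos":[0,-2,0],"turn":[0,0,0],"claw":0.4},{"delta_pos":[0,0,0],"turn":[0,0,0],"claw":0.4}]}'>/dev/null; python3 st.py
python3 -m crank '{"targets":[{"delta_pos":[0,-2,0],"turn":[0,0,0],"claw":0.4},{"delta_pos":[0,0,0],"turn":[0,0,0],"claw":0.4}]}'>/dev/null; python3 st.py
python3 -m crank '{"targets":[{"delta_pos":[0,-2,0],"turn":[0,0,0],"claw":0.4},{"delta_pos":[0,0,0],"turn":[0,0,0],"claw":0.4}]}'>/dev/null; python3 st.py
```

```text
t4.82 drv x -33.92 y 0.52 z 293.83 mm | F.D 4.18 F.N -1.29 Fz -2.61 | w 0.401
t4.98 drv x -35.92 y 0.52 z 293.82 mm | F.D 4.61 F.N -1.27 Fz -1.57 | w 0.402
t5.15 drv x -37.87 y 0.53 z 293.85 mm | F.D 4.41 F.N 0.52 Fz -1.87 | w 0.399
t5.32 drv x -39.82 y 0.53 z 293.87 mm | F.D 6.37 F.N -1.41 Fz -2.22 | w 0.404
t5.48 drv x -41.60 y 0.54 z 293.89 mm | F.D 8.39 F.N -1.86 Fz -4.48 | w 0.399
t5.65 drv x -43.47 y 0.52 z 293.90 mm | F.D 9.92 F.N -1.23 Fz -5.66 | w 0.399
```

```bash

python3 -m crank '{"targets":[{"delta_pos":[0,-1,0],"turn":[0,0,0],"claw":0.4},{"delta_pos":[0,0,0],"turn":[0,0,0],"claw":0.4}]}'>/dev/null; python3 st.py
python3 -m crank '{"targets":[{"delta_pos":[0,-1,0],"turn":[0,0,0],"claw":0.4},{"delta_pos":[0,0,0],"turn":[0,0,0],"claw":0.4}]}'>/dev/null; python3 st.py
python3 -m crank '{"targets":[{"delta_pos":[0,-1,0],"turn":[0,0,0],"claw":0.4},{"delta_pos":[0,0,0],"turn":[0,0,0],"claw":0.4}]}'>/dev/null; python3 st.py
python3 -m crank '{"targets":[{"delta_pos":[0,-1,0],"turn":[0,0,0],"claw":0.4},{"delta_pos":[0,0,0],"turn":[0,0,0],"claw":0.4}]}'>/dev/null; python3 st.py
python3 -m crank '{"targets":[{"delta_pos":[0,-1,0],"turn":[0,0,0],"claw":0.4},{"delta_pos":[0,0,0],"turn":[0,0,0],"claw":0.4}]}'>/dev/null; python3 st.py
python3 -m crank '{"targets":[{"delta_pos":[0,-1,0],"turn":[0,0,0],"claw":0.4},{"delta_pos":[0,0,0],"turn":[0,0,0],"claw":0.4}]}'>/dev/null; python3 st.py
```

```text
t5.82 drv x -44.33 y 0.52 z 293.92 mm | F.D 11.18 F.N -1.59 Fz -6.07 | w 0.400
t5.98 drv x -45.28 y 0.53 z 293.91 mm | F.D 11.02 F.N -2.12 Fz -6.15 | w 0.399
t6.15 drv x -46.21 y 0.52 z 293.91 mm | F.D 11.47 F.N -1.45 Fz -7.86 | w 0.405
t6.32 drv x -47.17 y 0.50 z 293.92 mm | F.D 12.78 F.N -1.25 Fz -6.97 | w 0.400
t6.48 drv x -48.17 y 0.54 z 293.90 mm | F.D 13.48 F.N -1.76 Fz -8.27 | w 0.404
t6.65 drv x -49.05 y 0.51 z 293.93 mm | F.D 14.95 F.N -2.97 Fz -8.65 | w 0.403
```

```bash

python3 -m crank '{"targets":[{"delta_pos":[0,-1,0],"turn":[0,0,0],"claw":0.4},{"delta_pos":[0,0,0],"turn":[0,0,0],"claw":0.4}]}'>/dev/null; python3 st.py
python3 -m crank '{"targets":[{"delta_pos":[0,-1,0],"turn":[0,0,0],"claw":0.4},{"delta_pos":[0,0,0],"turn":[0,0,0],"claw":0.4}]}'>/dev/null; python3 st.py
python3 -m crank '{"targets":[{"delta_pos":[0,-1,0],"turn":[0,0,0],"claw":0.4},{"delta_pos":[0,0,0],"turn":[0,0,0],"claw":0.4}]}'>/dev/null; python3 st.py
```

```text
t6.82 drv x -50.11 y 0.51 z 293.91 mm | F.D 13.53 F.N -2.26 Fz -7.43 | w 0.401
t6.98 drv x -51.28 y 0.49 z 293.88 mm | F.D 10.13 F.N -1.04 Fz -6.35 | w 0.399
t7.15 drv x -52.35 y 0.51 z 293.89 mm | F.D 11.24 F.N -1.07 Fz -4.92 | w 0.402
```

```bash

python3 -m crank '{"targets":[{"delta_pos":[0,-1,0],"turn":[0,0,0],"claw":0.4},{"delta_pos":[0,0,0],"turn":[0,0,0],"claw":0.4}]}'>/dev/null; python3 st.py
python3 -m crank '{"targets":[{"delta_pos":[0,-1,0],"turn":[0,0,0],"claw":0.4},{"delta_pos":[0,0,0],"turn":[0,0,0],"claw":0.4}]}'>/dev/null; python3 st.py
python3 -m crank '{"targets":[{"delta_pos":[0,0,0],"turn":[0,0,0],"claw":0.4},{"delta_pos":[0,0,0],"turn":[0,0,0],"claw":0.4}]}'>/dev/null; python3 st.py
```

```text
t7.32 drv x -53.34 y 0.51 z 293.90 mm | F.D 11.42 F.N -2.69 Fz -5.46 | w 0.401
t7.48 drv x -54.35 y 0.52 z 293.89 mm | F.D 11.06 F.N -1.50 Fz -5.59 | w 0.405
t7.65 drv x -54.31 y 0.51 z 293.89 mm | F.D 9.99 F.N -1.14 Fz -6.51 | w 0.399
```

```bash

python3 -m crank '{"targets":[{"delta_pos":[0,-1,0],"turn":[0,0,0],"claw":0.4},{"delta_pos":[0,0,0],"turn":[0,0,0],"claw":0.4}]}'>/dev/null; python3 st.py
python3 -m crank '{"targets":[{"delta_pos":[0,0,0],"turn":[0,0,0],"claw":0.4}]}'>/dev/null; python3 st.py
python3 -m crank '{"targets":[{"delta_pos":[0,1,0],"turn":[0,0,0],"claw":0.4},{"delta_pos":[0,0,0],"turn":[0,0,0],"claw":0.4}]}'>/dev/null; python3 st.py
python3 -m crank '{"targets":[{"delta_pos":[0,1,0],"turn":[0,0,0],"claw":0.4},{"delta_pos":[0,0,0],"turn":[0,0,0],"claw":0.4}]}'>/dev/null; python3 st.py
python3 -m crank '{"targets":[{"delta_pos":[0,1,0],"turn":[0,0,0],"claw":0.4},{"delta_pos":[0,0,0],"turn":[0,0,0],"claw":0.4}]}'>/dev/null; python3 st.py
```

```text
t7.82 drv x -55.40 y 0.51 z 293.90 mm | F.D 9.15 F.N -2.93 Fz -5.15 | w 0.403
t7.90 drv x -55.40 y 0.55 z 293.90 mm | F.D 9.31 F.N -2.29 Fz -4.93 | w 0.408
t8.07 drv x -54.50 y 0.54 z 293.87 mm | F.D 6.55 F.N -1.74 Fz -3.85 | w 0.398
t8.23 drv x -53.47 y 0.53 z 293.88 mm | F.D 6.68 F.N -0.57 Fz -3.43 | w 0.398
t8.40 drv x -52.47 y 0.53 z 293.85 mm | F.D 7.14 F.N -1.14 Fz -3.80 | w 0.401
```

```bash

python3 -m crank '{"targets":[{"delta_pos":[0,-1.5,0],"turn":[0,0,0],"claw":0.4},{"delta_pos":[0,-1.5,0],"turn":[0,0,0],"claw":0.4},{"delta_pos":[0,0,0],"turn":[0,0,0],"claw":0.4}]}'>/dev/null; python3 st.py
python3 -m crank '{"targets":[{"delta_pos":[0,-0.5,0],"turn":[0,0,0],"claw":0.4},{"delta_pos":[0,0,0],"turn":[0,0,0],"claw":0.4}]}'>/dev/null; python3 st.py
python3 -m crank '{"targets":[{"delta_pos":[0,-0.5,0],"turn":[0,0,0],"claw":0.4},{"delta_pos":[0,0,0],"turn":[0,0,0],"claw":0.4}]}'>/dev/null; python3 st.py
python3 -m crank '{"targets":[{"delta_pos":[0,-0.5,0],"turn":[0,0,0],"claw":0.4},{"delta_pos":[0,0,0],"turn":[0,0,0],"claw":0.4}]}'>/dev/null; python3 st.py
python3 -m crank '{"targets":[{"delta_pos":[0,-0.5,0],"turn":[0,0,0],"claw":0.4},{"delta_pos":[0,0,0],"turn":[0,0,0],"claw":0.4}]}'>/dev/null; python3 st.py
```

```text
t8.65 drv x -55.52 y 0.53 z 293.89 mm | F.D 8.23 F.N -1.37 Fz -3.69 | w 0.396
t8.82 drv x -55.93 y 0.52 z 293.88 mm | F.D 8.87 F.N -1.05 Fz -5.28 | w 0.402
t8.98 drv x -56.45 y 0.55 z 293.90 mm | F.D 8.69 F.N -1.37 Fz -4.68 | w 0.401
t9.15 drv x -57.00 y 0.52 z 293.86 mm | F.D 7.75 F.N -0.11 Fz -3.67 | w 0.400
t9.32 drv x -57.48 y 0.54 z 293.90 mm | F.D 8.52 F.N -1.49 Fz -4.23 | w 0.400
```

```bash

python3 -m crank '{"targets":[{"delta_pos":[0,-0.5,0],"turn":[0,0,0],"claw":0.4},{"delta_pos":[0,0,0],"turn":[0,0,0],"claw":0.4}]}'>/dev/null; python3 st.py
python3 -m crank '{"targets":[{"delta_pos":[0,-0.5,0],"turn":[0,0,0],"claw":0.4},{"delta_pos":[0,0,0],"turn":[0,0,0],"claw":0.4}]}'>/dev/null; python3 st.py
python3 -m crank '{"targets":[{"delta_pos":[0,-0.5,0],"turn":[0,0,0],"claw":0.4},{"delta_pos":[0,0,0],"turn":[0,0,0],"claw":0.4}]}'>/dev/null; python3 st.py
python3 -m crank '{"targets":[{"delta_pos":[0,0,0],"turn":[0,0,0],"claw":0.4}]}'>/dev/null; python3 st.py
```

```text
t9.48 drv x -57.88 y 0.53 z 293.91 mm | F.D 10.02 F.N -1.94 Fz -6.72 | w 0.401
t9.65 drv x -58.35 y 0.52 z 293.91 mm | F.D 10.97 F.N -0.99 Fz -4.96 | w 0.401
t9.82 drv x -58.84 y 0.53 z 293.90 mm | F.D 10.74 F.N -2.42 Fz -5.06 | w 0.403
t9.90 drv x -58.81 y 0.53 z 293.90 mm | F.D 10.41 F.N -2.76 Fz -5.63 | w 0.399
```

The force is back to the spring value, so the sear has probably dropped in. I'll test by easing forward.

```bash

python3 -m crank '{"targets":[{"delta_pos":[0,1,0],"turn":[0,0,0],"claw":0.4},{"delta_pos":[0,0,0],"turn":[0,0,0],"claw":0.4}]}'>/dev/null; python3 st.py
python3 -m crank '{"targets":[{"delta_pos":[0,1,0],"turn":[0,0,0],"claw":0.4},{"delta_pos":[0,0,0],"turn":[0,0,0],"claw":0.4}]}'>/dev/null; python3 st.py
python3 -m crank '{"targets":[{"delta_pos":[0,1,0],"turn":[0,0,0],"claw":0.4},{"delta_pos":[0,0,0],"turn":[0,0,0],"claw":0.4}]}'>/dev/null; python3 st.py
python3 -m crank '{"targets":[{"delta_pos":[0,1,0],"turn":[0,0,0],"claw":0.4},{"delta_pos":[0,0,0],"turn":[0,0,0],"claw":0.4}]}'>/dev/null; python3 st.py
```

```text
t10.07 drv x -57.76 y 0.50 z 293.89 mm | F.D 8.43 F.N -1.86 Fz -5.38 | w 0.402
t10.23 drv x -57.07 y 0.53 z 293.87 mm | F.D 5.28 F.N -0.96 Fz -1.18 | w 0.404
t10.40 drv x -56.53 y 0.49 z 293.70 mm | F.D 0.95 F.N 0.69 Fz 0.93 | w 0.400
t10.57 drv x -55.61 y 0.44 z 293.59 mm | F.D -0.20 F.N 0.36 Fz 0.37 | w 0.399
```

The sear holds and the force is zero. Next I'll centre, dwell, and raise clear.

```bash

python3 -m crank '{"targets":[{"delta_pos":[0,4,0],"turn":[0,0,0],"claw":0.4},{"delta_pos":[0,4,0],"turn":[0,0,0],"claw":0.4},{"delta_pos":[0,0,0],"turn":[0,0,0],"claw":0.4},{"delta_pos":[0,0,0],"turn":[0,0,0],"claw":0.4},{"delta_pos":[0,0,-20],"turn":[0,0,0],"claw":0.4},{"delta_pos":[0,0,-20],"turn":[0,0,0],"claw":0.4},{"delta_pos":[0,0,-20],"turn":[0,0,0],"claw":0.4},{"delta_pos":[0,0,-10],"turn":[0,0,0],"claw":0.4},{"delta_pos":[0,0,0],"turn":[0,0,0],"claw":0.4},{"delta_pos":[0,0,0],"turn":[0,0,0],"claw":0},{"delta_pos":[0,0,0],"turn":[0,0,0],"claw":0},{"delta_pos":[0,0,0],"turn":[0,0,0],"claw":0}]}'>/dev/null; python3 st.py
python3 - <<'E'
from workcell import *
from h import *
import cv2
c=read_camera("side");P=cloud(c)-C;m=(P[...,2]>.118)&(P[...,2]<.14)&(abs(P@N)<.02)&(abs(P@D+.03)<.06)
print("post",m.sum(),np.median((P@D)[m]),np.median((P@N)[m]),P[...,2][m].max())
s=sense();print("above pad",go(s,drv(.049,.035,.191+.100)))
E
```

```text
t11.57 drv x -47.76 y 0.31 z 362.53 mm | F.D 0.25 F.N -0.10 Fz -1.21 | w 0.213
post 71 -0.045895899923536106 -0.001072110068765274 0.13697542433853935
above pad [34.7 96.8 71.4]
```

The post is held at x -46, a draw of about 26 mm. Now I'll move over the pad.

```bash

python3 -m crank '{"targets":[{"delta_pos":[8.7,24.2,0],"turn":[0,0,0],"claw":0},{"delta_pos":[8.7,24.2,0],"turn":[0,0,0],"claw":0},{"delta_pos":[8.7,24.2,0],"turn":[0,0,0],"claw":0},{"delta_pos":[8.6,24.2,0],"turn":[0,0,0],"claw":0},{"delta_pos":[0,0,0],"turn":[0,0,0],"claw":0},{"delta_pos":[0,0,18],"turn":[0,0,0],"claw":0},{"delta_pos":[0,0,18],"turn":[0,0,0],"claw":0},{"delta_pos":[0,0,18],"turn":[0,0,0],"claw":0},{"delta_pos":[0,0,15],"turn":[0,0,0],"claw":0},{"delta_pos":[0,0,0],"turn":[0,0,0],"claw":0},{"delta_pos":[0,0,0],"turn":[0,0,0],"claw":0}]}'>/dev/null; python3 st.py
python3 - <<'E'
from workcell import *
import cv2
cv2.imwrite("pics/s2.png",cv2.resize(read_camera("side")["color"][110:280,130:350,::-1],None,fx=3,fy=3))
E
```

```text
t12.53 drv x 49.04 y 35.10 z 293.89 mm | F.D 0.25 F.N -0.14 Fz 0.67 | w 0.007
```

View pics/s2.png

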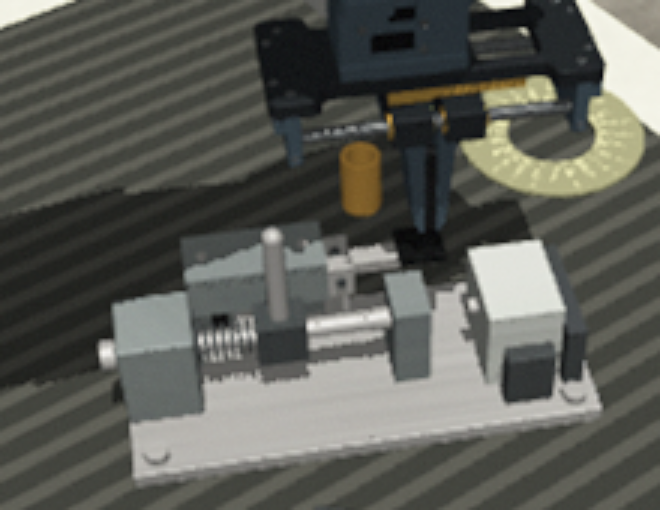

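The side view shows the post cocked at (272,235), the pin proud at (475,305), and the closed fingertips over the pad at (428,240). I'll descend slowly.

```bash

python3 -m crank '{"targets":[{"delta_pos":[0,0,8],"turn":[0,0,0],"claw":0},{"delta_pos":[0,0,7],"turn":[0,0,0],"claw":0},{"delta_pos":[0,0,2],"turn":[0,0,0],"claw":0},{"delta_pos":[0,0,0],"turn":[0,0,0],"claw":0},{"delta_pos":[0,0,0],"turn":[0,0,0],"claw":0}]}'>/dev/null; python3 st.py
python3 -m crank '{"targets":[{"delta_pos":[0,0,1],"turn":[0,0,0],"claw":0},{"delta_pos":[0,0,1],"turn":[0,0,0],"claw":0},{"delta_pos":[0,0,0],"turn":[0,0,0],"claw":0}]}'>/dev/null; python3 st.py
python3 -m crank '{"targets":[{"delta_pos":[0,0,1],"turn":[0,0,0],"claw":0},{"delta_pos":[0,0,1],"turn":[0,0,0],"claw":0},{"delta_pos":[0,0,0],"turn":[0,0,0],"claw":0}]}'>/dev/null; python3 st.py
python3 -m crank '{"targets":[{"delta_pos":[0,0,1],"turn":[0,0,0],"claw":0},{"delta_pos":[0,0,0],"turn":[0,0,0],"claw":0}]}'>/dev/null; python3 st.py
python3 -m crank '{"targets":[{"delta_pos":[0,0,1],"turn":[0,0,0],"claw":0},{"delta_pos":[0,0,0],"turn":[0,0,0],"claw":0}]}'>/dev/null; python3 st.py
```

```text
t13.00 drv x 49.34 y 35.20 z 277.73 mm | F.D -0.44 F.N 0.70 Fz 0.24 | w 0.004
t13.25 drv x 49.33 y 35.22 z 275.74 mm | F.D 0.55 F.N 0.03 Fz -0.14 | w -0.001
t13.50 drv x 49.26 y 35.16 z 273.54 mm | F.D 0.01 F.N -0.27 Fz 0.02 | w 0.007
t13.67 drv x 49.38 y 35.22 z 272.70 mm | F.D 0.94 F.N 1.05 Fz 0.27 | w 0.002
t13.83 drv x 49.49 y 35.23 z 271.83 mm | F.D 0.54 F.N -0.23 Fz 2.67 | w 0.004
```

Contact at TCP z of about 272. I'll press on 1 mm at a time.

```bash

python3 -m crank '{"targets":[{"delta_pos":[0,0,1],"turn":[0,0,0],"claw":0},{"delta_pos":[0,0,0],"turn":[0,0,0],"claw":0}]}'>/dev/null; python3 st.py
python3 -m crank '{"targets":[{"delta_pos":[0,0,1],"turn":[0,0,0],"claw":0},{"delta_pos":[0,0,0],"turn":[0,0,0],"claw":0}]}'>/dev/null; python3 st.py
python3 -m crank '{"targets":[{"delta_pos":[0,0,1],"turn":[0,0,0],"claw":0},{"delta_pos":[0,0,0],"turn":[0,0,0],"claw":0}]}'>/dev/null; python3 st.py
python3 -m crank '{"targets":[{"delta_pos":[0,0,1],"turn":[0,0,0],"claw":0},{"delta_pos":[0,0,0],"turn":[0,0,0],"claw":0}]}'>/dev/null; python3 st.py
```

```text
t14.00 drv x 49.61 y 35.27 z 271.07 mm | F.D 1.16 F.N -0.52 Fz 5.63 | w 0.006
t14.17 drv x 49.70 y 35.27 z 270.25 mm | F.D 1.41 F.N -2.11 Fz 7.10 | w 0.002
t14.33 drv x 49.80 y 35.29 z 269.40 mm | F.D 1.12 F.N -1.87 Fz 8.87 | w 0.004
t14.50 drv x 49.86 y 35.31 z 268.51 mm | F.D 1.42 F.N -2.47 Fz 8.98 | w 0.007
```

```bash
cat > post.py <<'E'
from workcell import *
from h import *
c=read_camera("side");P=cloud(c)-C;m=(P[...,2]>.118)&(P[...,2]<.14)&(abs(P@N)<.02)&(abs(P@D+.03)<.06)
print("post",m.sum(),np.median((P@D)[m]))
E
python3 post.py
python3 -m crank '{"targets":[{"delta_pos":[0,0,1],"turn":[0,0,0],"claw":0},{"delta_pos":[0,0,0],"turn":[0,0,0],"claw":0}]}'>/dev/null; python3 st.py
python3 -m crank '{"targets":[{"delta_pos":[0,0,1],"turn":[0,0,0],"claw":0},{"delta_pos":[0,0,0],"turn":[0,0,0],"claw":0}]}'>/dev/null; python3 st.py;python3 post.py
```

```text
post 71 -0.04599987531871924
t14.72 drv x 49.54 y 35.25 z 266.91 mm | F.D 1.56 F.N 0.52 Fz 2.77 | w 0.006
t14.88 drv x 49.53 y 35.27 z 265.81 mm | F.D 1.73 F.N -0.87 Fz 4.40 | w 0.007
post 73 -0.015944434237959056
```

Fired. Now I'll retract and check.

```bash

python3 -m crank '{"targets":[{"delta_pos":[0,0,-5],"turn":[0,0,0],"claw":0},{"delta_pos":[0,0,-10],"turn":[0,0,0],"claw":0},{"delta_pos":[0,0,-25],"turn":[0,0,0],"claw":0},{"delta_pos":[0,0,-30],"turn":[0,0,0],"claw":0},{"delta_pos":[0,0,-30],"turn":[0,0,0],"claw":0},{"delta_pos":[0,0,-20],"turn":[0,0,0],"claw":0},{"delta_pos":[0,0,0],"turn":[0,0,0],"claw":0},{"delta_pos":[0,0,0],"turn":[0,0,0],"claw":0},{"delta_pos":[0,0,0],"turn":[0,0,0],"claw":0}]}'>/dev/null; python3 st.py
python3 - <<'E'
from workcell import *
from h import *
import cv2
for c in (dict(np.load("side0.npz")),read_camera("side")):
    P=cloud(c)-C;m=(P[...,2]>.1)&(P[...,2]<.14)&(abs(P@N)<.02)&(abs(P@D+.03)<.06)
    print("post",m.sum(),np.median((P@D)[m]),(P@D)[m].mean())
    m=(P[...,2]>.078)&(P[...,2]<.092)&(abs(P@N-.03)<.012)&(abs(P@D-.045)<.012); print("pad z",m.sum(),np.median(P[...,2][m]))
cv2.imwrite("pics/s3.png",cv2.resize(c["color"][110:280,130:350,::-1],None,fx=3,fy=3))
E
```

```text
t15.68 drv x 48.85 y 34.94 z 385.14 mm | F.D 0.27 F.N 0.14 Fz -0.68 | w 0.003
post 125 -0.021280208979882104 -0.02123988304208846
pad z 143 0.08331295548906428
post 124 -0.015440336115783354 -0.015372850486858913
pad z 138 0.08331657233495562
```

View pics/s3.png

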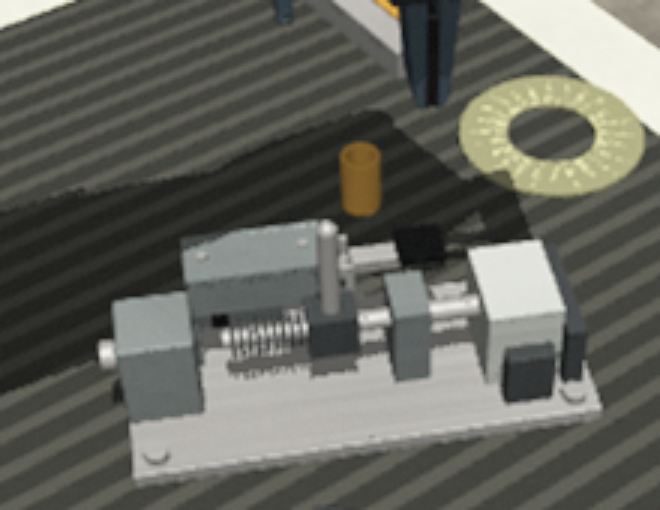

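The striker nose sits at the bracket face at (475,302), and the post has moved forward 5.9 mm from its rest position, so the pin is flush. The pad is back at its starting height and the bushing hasn't moved. Handing in.

```bash
python3 -c "
from workcell import *
print(close_job())"
```

```text
the job is handed in; nothing more can be done
None
```

The pin went in with one blow: camera depth puts the striker 5.9 mm forward of its start (6 mm is flush), the driver is uncocked with the trip pad back up, and I've handed the job in, though no verdict came back.

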